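# Find the unlatched hatch and push it open

## Robot

A 6-joint arm with a two-finger parallel gripper is mounted at the origin on a cart in front of the work surface, level with it; the furniture and walls round the work are solid. World frame = base frame: x ahead of the robot, y to its left, z up, the work surface at z = 0. Lengths are in m, angles in rad, forces in N, time in s.
With the tool pointing down it reaches from about 0.375 to 0.975 m from the base axis. Payload 3.8 kg.
Tool frame: the origin (TCP) lies on the centre line of the jaws, within the pads' length; the fingertips stand 17 mm ahead of it and the grasp point (between the pads) lies 2 mm behind it (bot.tip_extent is the distance from the TCP to the fingertips, in m); z points along the fingers, y is the line along which they close (so a half turn about z gives the same grasp; the last joint's range is limited). The gripper opens to 85 mm and grips with 20 to 120 N. Pads are 22 mm wide; open, the fingers measure 114 mm over their backs; the gripper's body (76 mm by 85 mm) begins 54 mm behind the grasp point. The pads swing forward as they close: fully open they stand 13 mm farther back than shut.
Start: joints at [1.297, 0.264, 1.604, -0, 1.274, -0.037], TCP at [0.158, 0.656, 0.248] pointing down, gripper open.
Joint ranges: [-2.63, 2.63], [-0.94, 2.18], [0.31, 2.57], [-1.31, 4.45], [0, 2.66], [-2.55, 2.55]. Speed limits (rad/s): [2.57, 2.57, 3.14, 3.14, 3.14, 3.14].

## Interface

Orientations are given as a rotation vector (axis times angle).
In Python, from workcell import readout, read_camera, finish_job, bot gives the robot as it stands.
- The arm moves only by the tool jog_arm, never from a script. Its argument "deltas" is one flat list of numbers, 7 for each row, row after row: the shift along the tool's x, y, z in m, then the turn, a rotation vector about the tool's x, y, z in degrees, then the gripper command: -1 is shut, 1 is fully open, values between are in proportion. A call has 1 to 8 rows; each row is the pose to reach, as a shift and turn from the pose commanded when the call began, along the tool's axes at that moment; what a row does not reach only later rows make up. A row lasts 1/10 s, in which the tool goes at most 50 mm and 8.59 degrees, less where a joint would pass 70% of its speed; a pose out of reach is approached as far as the arm can. A call with a gripper value outside its range is refused whole. The fingers move at their own pace and stop on an object; "squeeze" is the grip in N (left out, the last holds). Time passes only in rows, so rows that repeat a pose let the fingers close. It gives the time, the measured TCP pose, the force, the opening and the grip force at its end, in the units of the state.
- readout.read_state(): the state, without advancing time (a new reading comes with each control period).
- read_camera(name): name is "scene" or "top"; returns a dict with "color" (420x560x3 uint8, blue, green, red), "fx", "fy", "cx", "cy" (pixels), "dist" ([k1, k2, p1, p2, k3] as OpenCV has them; the pictures are not rectified), "origin" and "attitude" of the camera in the world. Camera axes: x right, y down, z forward; pixel columns grow to the right and rows downward; lengths in m; the calibration is good to about 2 mm. A picture is of the moment at which its call begins. There is no depth.
- finish_job(): hands the job in; it is judged then, once.
The state is a dict: "time": time; "q": joint angles; "joint_vel": joint speeds; "joint_torque": joint torques, N m; "tool_pos": TCP position; "tcp_rot": TCP orientation; "wrist_force": force on the tool from outside, world axes, zero at the start; "torque": the same for the moment, N m; "width": opening from 0.0 (shut) to 1.0 (fully open); "grip_force": force on a finger pad.
Only numpy, scipy, OpenCV 4.12 (cv2) and the standard library are available. Lean on these libraries where they do the work, as an engineer would, in place of code of your own. Each camera call takes 0.05 s, during which the arm holds its last target. There are 200 camera calls.

## Task

One of the four identical hatches in the top of the blue floor duct has been left unlatched. Press gently on the black pad of one hatch after another until you find the one that rocks, then push that hatch open until it stands upright and leave it so. Pick nothing up, and leave the parts and tools on and around the duct where they are.

Things in the scene. Friction and masses are not known exactly. Their poses are not given: they have to be found in the camera images.
- duct: blue steel floor duct, bolted down, 175 mm deep, 490 mm wide, top face 70 mm above the table, hollow below (65 mm); four identical aluminium hatches lie flush in its top, 95 mm apart along its y. Origin at table height under the middle of their common hinge line; x points away from the robot (front face at -95 mm, back at +80 mm), y left along the row. Turned up to 0.2 rad
- pad_1 (a point): centre of the round black rubber pad (24 mm across) on the far leaf of the leftmost hatch, when shut, at the duct's top, 28 mm beyond the hinge line; stays there when the hatch tilts. Axes as the duct's. Each hatch: a 6 mm plate 80 mm wide, 60 mm from its hinge line towards the robot (near leaf, ribbed, with a slippery black nylon bead along its edge), 50 mm beyond it (far leaf)
- pad_2 (a point): centre of the round black rubber pad (24 mm across) on the far leaf of the second from the left hatch, when shut, at the duct's top, 28 mm beyond the hinge line; stays there when the hatch tilts. Axes as the duct's. Each hatch: a 6 mm plate 80 mm wide, 60 mm from its hinge line towards the robot (near leaf, ribbed, with a slippery black nylon bead along its edge), 50 mm beyond it (far leaf)
- pad_3 (a point): centre of the round black rubber pad (24 mm across) on the far leaf of the third from the left hatch, when shut, at the duct's top, 28 mm beyond the hinge line; stays there when the hatch tilts. Axes as the duct's. Each hatch: a 6 mm plate 80 mm wide, 60 mm from its hinge line towards the robot (near leaf, ribbed, with a slippery black nylon bead along its edge), 50 mm beyond it (far leaf)
- pad_4 (a point): centre of the round black rubber pad (24 mm across) on the far leaf of the rightmost hatch, when shut, at the duct's top, 28 mm beyond the hinge line; stays there when the hatch tilts. Axes as the duct's. Each hatch: a 6 mm plate 80 mm wide, 60 mm from its hinge line towards the robot (near leaf, ribbed, with a slippery black nylon bead along its edge), 50 mm beyond it (far leaf)
- loose (a joint): tilt of the unlatched hatch, in any of the four places: 0 flush, 1.6 upright at its stop. 2 to 4 N on its pad tips it: far leaf down, near leaf up. It stays at any angle. 15 mm down at the pad gives 0.5 to 0.8 rad (thick fingertips more), near edge 29 to 43 mm above the duct; then 1 to 2 N on the raised leaf's underside, away from the robot, raises it on; the bead glides up an upright finger. Pressing a near leaf tilts nothing
- firm_a (a joint): how far one of the three latched hatches (its place is not told) is pressed down into its foam gasket, m: 0 at rest, about 2 mm under 10 N, bends its latch past 9 mm (45 N). It does not tilt
- firm_b (a joint): how far one of the three latched hatches (its place is not told) is pressed down into its foam gasket, m: 0 at rest, about 2 mm under 10 N, bends its latch past 9 mm (45 N). It does not tilt
- firm_c (a joint): how far one of the three latched hatches (its place is not told) is pressed down into its foam gasket, m: 0 at rest, about 2 mm under 10 N, bends its latch past 9 mm (45 N). It does not tilt
- gas_cup: bystander: terracotta-coloured gas cup (22 mm across, 42 mm tall) standing on the left landing of the duct; origin at the centre of its underside. Loose, to be left where it is
- jam_nut: bystander: hex jam nut (24 mm, 10 mm thick) lying on the right landing of the duct; origin at the centre of its underside. Loose, to be left where it is
- bolt: bystander: hex bolt (72 mm long) lying on the right landing of the duct; origin at the centre of its underside. Loose, to be left where it is
- tape_measure: bystander: yellow tape measure (39x77x66 mm) at the left front of the table; origin at the centre of its underside. Loose, to be left where it is
- magnet: bystander: red welding magnet (70x84x16 mm) left of the duct; origin at the centre of its underside. Loose, to be left where it is
- try_square: bystander: engineer's square (116x75x14 mm) right of the duct; origin at the centre of its underside. Loose, to be left where it is

How it is judged:
On the way, in this order (a step that is already met when the one before it is completed fails the run):
1. the unlatched hatch has been tipped (value of joint loose above 0.15 rad), for 0.1 s.
2. it stands open (value of joint loose above 1.3 rad), for 0.2 s.
At the end, for the whole second after the job is handed in: The unlatched hatch stands open at 1.3 rad or more (its stop is at 1.6) and is at rest; the other three lie flush within 2 mm; every loose bystander is within 20 mm of its starting place (value of joint loose above 1.3 rad and velocity of joint loose between -0.1 and 0.1 rad/s and value of joint each of firm_a, firm_b, firm_c below 0.002 m and distance of each of gas_cup, jam_nut, bolt, tape_measure, magnet, try_square from where it was at the start of the episode below 0.02 m); the robot touches nothing.
It fails at once if a latched hatch is pressed hard enough to bend its latch (9 mm into its gasket, about 45 N) (value of joint any of firm_a, firm_b, firm_c above 0.009 m).
It fails at once if a bystander is pushed away or picked up (moved more than 20 mm) (distance of any of gas_cup, jam_nut, bolt, tape_measure, magnet, try_square from where it was at the start of the episode above 0.02 m).
It also fails if it takes over 45 s, if anything falls off the work surface, if the arm or the gripper's body presses on something with over 40 N, if the wrist force passes 120 N, or if a joint passes its speed limit or range.

## Working session

There is one attempt and no reset: what is moved stays moved. The work goes in short steps, Python scripts to look and compute and a tool call to move; the robot and the scene stay as the last step left them, time stands still between calls to the robot, and variables do not carry over. Pictures are saved under pics/ and viewed, at most 10 in all, crops included, and the job is handed in when it is done.

Besides the shell and the picture viewer there is one more tool, called after "Call:" by a JSON object that holds its "fn" and its "kwargs", one argument or row to a line. jog_arm: Moves the arm, as the interface text tells. Its arguments: {"type":"object","properties":{"deltas":{"type":"array"},"squeeze":{"type":"number"}},"required":["deltas"]}

```bash
ls; mkdir -p pics; python3 - <<'E'
from workcell import readout, read_camera, bot
import cv2
for n in("top","scene"):
    c=read_camera(n);cv2.imwrite(f"pics/{n}0.png",c["color"])
    print(n,{k:v for k,v in c.items() if k!="color"})
print(readout.read_state(),bot.tip_extent)
E
```

```text
pics
top {'fx': 427.0173273941474, 'fy': 427.0173273941474, 'cx': 281.7305369875762, 'cy': 203.511510990782, 'dist': array([-0.00536233,  0.        ,  0.        ,  0.        ,  0.        ]), 'origin': array([ 0.43032041, -0.01233048,  1.23181866]), 'attitude': array([-2.21074107,  2.14860694, -0.04487777])}
scene {'fx': 482.7066201227424, 'fy': 482.7066201227424, 'cx': 274.8240690309286, 'cy': 202.00958768214252, 'dist': array([-0.13561895,  0.        ,  0.        ,  0.        ,  0.        ]), 'origin': array([-0.22849968, -0.75642625,  1.25762749]), 'attitude': array([-2.24826944,  0.93558855, -0.34043205])}
{'time': 0.1, 'q': array([ 1.29708914e+00,  2.64673732e-01,  1.60529341e+00, -3.69056710e-05,
        1.27373779e+00, -3.69095870e-02]), 'joint_vel': array([-0.00018949, -0.00030182, -0.00288912, -0.00016825,  0.00056613,
        0.00013811]), 'joint_torque': array([-3.27861144e-04, -5.16700315e+01, -3.68592775e+01, -1.24157036e-04,
        6.27978559e-03, -4.38417942e-06]), 'tool_pos': array([0.15818827, 0.65551793, 0.24705904]), 'tcp_rot': array([-0.37104078, -3.11930897,  0.00328628]), 'wrist_force': array([-0.55542024,  0.0110967 , -0.93470952]), 'torque': array([-0.0101105 ,  0.04551942, -0.05168477]), 'grip_force': 0.0, 'width': 0.9958944596515705} 0.017
```

View pics/top0.png

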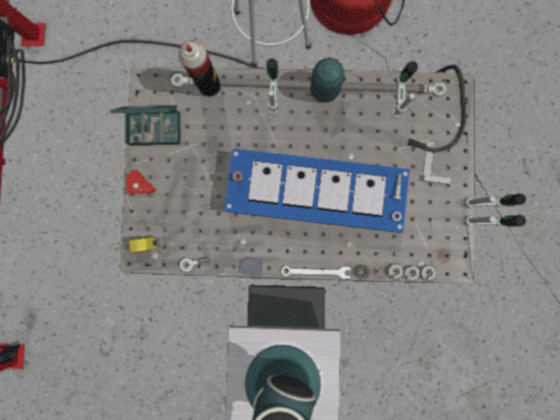

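View pics/scene0.png

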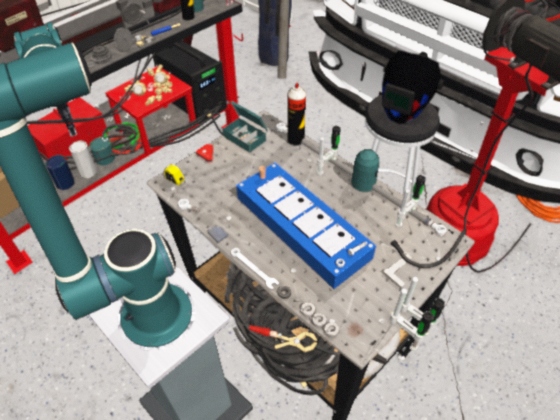

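The top view shows the duct centred near (318,190). Its pads are near (265,175), (300,175), (335,179) and (370,183), with the cup at (238,177), the nut at (397,216) and the bolt at (398,185). The scene view shows the same row, clear of the arm.

```bash
cat > h.py <<'E'
import cv2,numpy as np
from scipy.spatial.transform import Rotation as R
from workcell import readout, read_camera, bot
def K(c): return np.array([[c["fx"],0,c["cx"]],[0,c["fy"],c["cy"]],[0,0,1]])
def ray(c,uv):
    p=cv2.undistortPoints(np.array(uv,float).reshape(-1,1,2),K(c),c["dist"])[:,0]
    return R.from_rotvec(c["attitude"]).apply(np.c_[p,np.ones(len(p))])
def plane(c,uv,z):
    d=ray(c,uv); return c["origin"]+d*((z-c["origin"][2])/d[:,2])[:,None]
def proj(c,P):
    r=R.from_rotvec(c["attitude"]).inv()
    return cv2.projectPoints(np.atleast_2d(P).astype(float),r.as_rotvec(),-r.apply(c["origin"]),K(c),c["dist"])[0][:,0]
def meet(c1,u1,c2,u2):
    out=[]
    for a,b in zip(ray(c1,u1),ray(c2,u2)):
        t=np.linalg.lstsq(np.c_[a,-b],c2["origin"]-c1["origin"],rcond=None)[0]
        p=c1["origin"]+a*t[0];q=c2["origin"]+b*t[1];out.append(np.r_[(p+q)/2,np.linalg.norm(p-q)])
    return np.array(out)
def pads(c):
    im=c["color"];hsv=cv2.cvtColor(im,cv2.COLOR_BGR2HSV)
    blue=cv2.inRange(hsv,(100,130,60),(125,255,255))
    n,l,s,_=cv2.connectedComponentsWithStats(blue);i=1+np.argmax(s[1:,4])
    cs,_=cv2.findContours((l==i).astype(np.uint8),cv2.RETR_EXTERNAL,cv2.CHAIN_APPROX_SIMPLE)
    hull=cv2.convexHull(np.vstack(cs));m=np.zeros(im.shape[:2],np.uint8);cv2.fillPoly(m,[hull],255)
    dark=cv2.inRange(hsv,(0,0,0),(180,255,80))&m
    n,l,s,ce=cv2.connectedComponentsWithStats(dark)
    return hull,[(ce[j].round(1),s[j]) for j in range(1,n) if s[j,4]>15]
E
python3 - <<'E'
from h import *
for n in("top","scene"):
    c=read_camera(n);h,p=pads(c);print(n,proj(c,readout.read_state()["tool_pos"]))
    for q in p: print(q[0],q[1][2:],plane(c,[q[0]],.07).round(4))
    x,y,w,hh=cv2.boundingRect(h);im=c["color"][y-5:y+hh+5,x-5:x+w+5]
    cv2.imwrite(f"pics/{n}1.png",cv2.resize(im,None,fx=4,fy=4,interpolation=cv2.INTER_CUBIC));print(x-5,y-5,im.shape)
    print(plane(c,cv2.boxPoints(cv2.minAreaRect(h)),.07).round(3).tolist())
E
```

```text
top [[ -3.16944732 339.93022681]]
[266.5 170.5] [ 6  6 32] [[0.5915 0.0572 0.07  ]]
[300.5 174.5] [ 6  6 32] [[ 0.5829 -0.0362  0.07  ]]
[335.5 178.5] [ 6  6 32] [[ 0.5745 -0.1319  0.07  ]]
[370.  182.8] [ 7  7 35] [[ 0.5652 -0.226   0.07  ]]
[262.5 201.5] [28  4 33] [[0.506  0.0655 0.07  ]]
[297.3 205.7] [29  4 35] [[ 0.4972 -0.0298  0.07  ]]
[331.1 209.7] [28  4 34] [[ 0.4889 -0.1218  0.07  ]]
[365.5 213.9] [28  5 34] [[ 0.4801 -0.2152  0.07  ]]
220 144 (93, 194, 3)
[[0.478, 0.17, 0.07], [0.652, 0.155, 0.07], [0.606, -0.332, 0.07], [0.434, -0.314, 0.07]]
scene [[ 69.54399767 126.33026367]]
232 159 (134, 149, 3)
[[0.447, 0.158, 0.07], [0.696, 0.216, 0.07], [0.6, -0.349, 0.07], [0.398, -0.359, 0.07]]
```

View pics/top1.png

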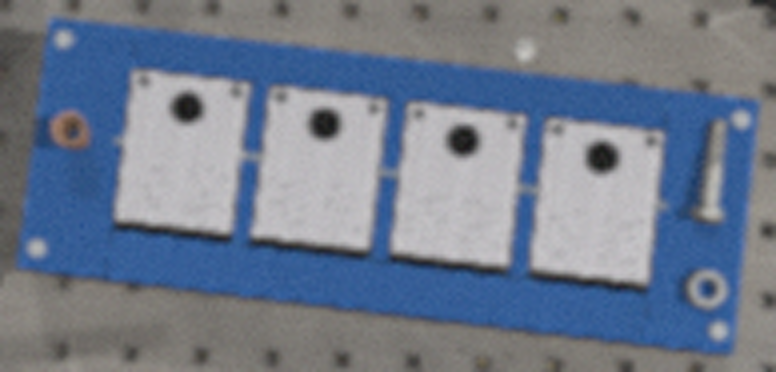

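```bash
sed -i 's/s\[j,4\]>15/s[j,4]>7/;s/255,80))/255,95))/' h.py; cat >> h.py <<'E'
TH=-0.0926
def target(P,th=TH):
    "tool-frame shift and turn (deg) to tool pointing down, tool y along duct y, TCP at P"
    s=readout.read_state();r=R.from_rotvec(s["tcp_rot"])
    d=R.from_matrix(np.array([[-np.cos(th),-np.sin(th),0],[-np.sin(th),np.cos(th),0],[0,0,-1]]).T)
    return (r.inv().apply(np.array(P)-s["tool_pos"])).round(4),(r.inv()*d).as_rotvec(degrees=True).round(2)
E
python3 - <<'E'
from h import *
t=read_camera("top");c=read_camera("scene")
_,pt=pads(t);_,ps=pads(c)
P=[q[0] for q in pt if 5<=q[1][2]<=8 and 5<=q[1][3]<=8 and q[1][4]>20][:4]
for q in ps: print(q[0],q[1][2:])
S=np.array([q[0] for q in ps])
pr=proj(c,plane(t,P,.07)); print(pr.round(1))
D=np.linalg.norm(S[None]-pr[:,None],axis=2);print(D.min(1))
print(meet(t,P,c,S[D.argmin(1)]).round(4))
print(target([.59,.06,.2]))
E
```

```text
[282. 184.] [ 5  3 11]
[300.5 199.8] [ 4  3 10]
[320.  216.2] [ 5  3 13]
[340.9 233.8] [ 5  4 17]
[[282.1 184.2]
 [300.7 199.8]
 [320.  216.4]
 [340.8 234.1]]
[0.19668425 0.15984358 0.22378414 0.32313336]
[[ 5.912e-01  5.810e-02  7.100e-02  3.000e-04]
 [ 5.827e-01 -3.690e-02  7.000e-02  5.000e-04]
 [ 5.735e-01 -1.313e-01  7.110e-02  0.000e+00]
 [ 5.647e-01 -2.262e-01  7.140e-02  5.000e-04]]
(array([-0.5595, -0.478 ,  0.0482]), array([-0.05, -0.01, -8.26]))
```

Call:
{"fn": "jog_arm", "kwargs": {
  "deltas": [-0.56,-0.478,0.048,0,0,-8.26,-1,-0.56,-0.478,0.048,0,0,-8.26,-1,-0.56,-0.478,0.048,0,0,-8.26,-1,-0.56,-0.478,0.048,0,0,-8.26,-1,-0.56,-0.478,0.048,0,0,-8.26,-1,-0.56,-0.478,0.048,0,0,-8.26,-1,-0.56,-0.478,0.048,0,0,-8.26,-1,-0.56,-0.478,0.048,0,0,-8.26,-1]
}}

```text
time: 1.1
tool_pos: [0.3935, 0.3313, 0.2224]
tcp_rot: [0.145, 3.138, 0.001]
wrist_force: [0.6, 0.7, 0.2]
width: -0.003
grip_force: 0.0
```

```bash
python3 - <<'E'
from h import *
print(readout.read_state()["tool_pos"],target([.5912,.0578,.11]))
E
```

```text
[0.39353586 0.3313375  0.22244747] (array([-0.222 , -0.2542,  0.1124]), array([0.04, 0.04, 0.01]))
```

Call:
{"fn": "jog_arm", "kwargs": {
  "deltas": [-0.222,-0.254,0.07,0,0,0,-1,-0.222,-0.254,0.07,0,0,0,-1,-0.222,-0.254,0.07,0,0,0,-1,-0.222,-0.254,0.07,0,0,0,-1,-0.222,-0.254,0.07,0,0,0,-1,-0.222,-0.254,0.07,0,0,0,-1,-0.222,-0.254,0.07,0,0,0,-1,-0.222,-0.254,0.112,0,0,0,-1]
}}

```text
time: 1.9
tool_pos: [0.5984, 0.0553, 0.1153]
tcp_rot: [0.152, 3.124, -0.0]
wrist_force: [-0.3, 0.4, 0.6]
width: -0.001
grip_force: 0.0
```

```bash
python3 - <<'E'
from h import *
print(readout.read_state()["tool_pos"],target([.5912,.0578,.11]))
E
```

```text
[0.59837425 0.05532197 0.1153436 ] (array([0.0075, 0.0018, 0.0052]), array([ 0.03,  0.82, -0.26]))
```

Call:
{"fn": "jog_arm", "kwargs": {
  "deltas": [0,0,0,0,0,0,-1,0,0,0,0,0,0,-1,0,0,0.01,0,0,0,-1,0,0,0.018,0,0,0,-1,0,0,0.021,0,0,0,-1,0,0,0.023,0,0,0,-1,0,0,0.025,0,0,0,-1,0,0,0.025,0,0,0,-1]
}}

```text
time: 2.7
tool_pos: [0.5902, 0.06, 0.0861]
tcp_rot: [-0.145, -3.138, -0.001]
wrist_force: [-2.9, 1.6, 5.2]
width: 0.001
grip_force: 2.7
```

Call:
{"fn": "jog_arm", "kwargs": {
  "deltas": [0,0,0.001,0,0,0,-1,0,0,0.002,0,0,0,-1,0,0,0.002,0,0,0,-1]
}}

```text
time: 3.0
tool_pos: [0.5902, 0.06, 0.085]
tcp_rot: [-0.145, -3.138, -0.001]
wrist_force: [-6.0, 0.4, 9.9]
width: -0.004
grip_force: 5.1
```

Pad 1 is stiff at about 4–5 N per mm, so it is latched. Next is pad 2.

Call:
{"fn": "jog_arm", "kwargs": {
  "deltas": [0,0,-0.02,0,0,0,-1,0,-0.045,-0.02,0,0,0,-1,0,-0.095,-0.02,0,0,0,-1,0,-0.095,-0.02,0,0,0,-1,0,-0.095,-0.02,0,0,0,-1,0,-0.095,-0.008,0,0,0,-1,0,-0.095,-0.004,0,0,0,-1,0,-0.095,-0.002,0,0,0,-1]
}}

```text
time: 3.8
tool_pos: [0.5812, -0.0339, 0.0844]
tcp_rot: [-0.143, -3.137, -0.0]
wrist_force: [-1.6, -0.6, 3.9]
width: -0.002
grip_force: 1.5
```

Call:
{"fn": "jog_arm", "kwargs": {
  "deltas": [0,0,0.001,0,0,0,-1,0,0,0.002,0,0,0,-1,0,0,0.002,0,0,0,-1]
}}

```text
time: 4.1
tool_pos: [0.5814, -0.0344, 0.0832]
tcp_rot: [-0.145, -3.138, -0.001]
wrist_force: [0.8, -0.5, 0.8]
width: -0.001
grip_force: 0.3
```

Pad 2 gives way: the force fell from 3.9 to 0.8 N. I'll press it down further.

Call:
{"fn": "jog_arm", "kwargs": {
  "deltas": [0,0,0.004,0,0,0,-1,0,0,0.007,0,0,0,-1,0,0,0.01,0,0,0,-1,0,0,0.013,0,0,0,-1,0,0,0.013,0,0,0,-1]
}}

```text
time: 4.6
tool_pos: [0.5815, -0.0352, 0.0697]
tcp_rot: [0.146, 3.138, -0.0]
wrist_force: [0.4, 0.0, 0.0]
width: -0.0
grip_force: 0.4
```

```bash
python3 - <<'E'
from h import *
c=read_camera("scene");cv2.imwrite("pics/s2.png",cv2.resize(c["color"][120:300,210:400],None,fx=3,fy=3,interpolation=cv2.INTER_CUBIC))
E
```

```text
(no output)
```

View pics/s2.png

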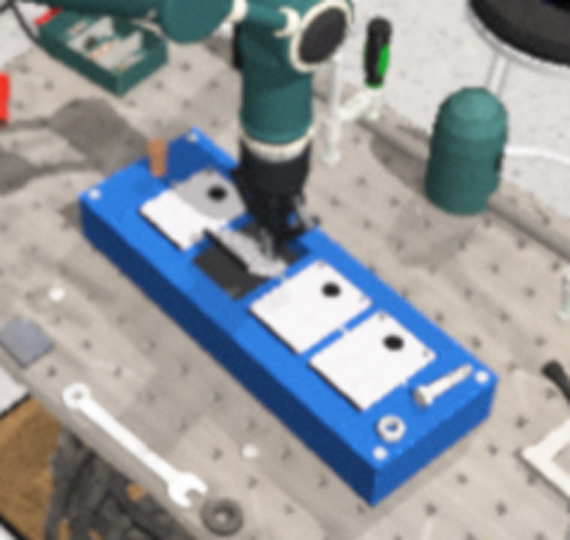

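The hatch in place 2 (crop about (240,250)) is tilted, with its near leaf raised and the other three flush. I'll lift off and go round to its near side.

Call:
{"fn": "jog_arm", "kwargs": {
  "deltas": [0,0,-0.045,0,0,0,-1,0,0,-0.09,0,0,0,-1,0.045,0,-0.095,0,0,0,-1,0.09,0,-0.095,0,0,0,-1,0.115,0,-0.095,0,0,0,-1,0.115,0,-0.095,0,0,0,-1,0.115,0,-0.06,0,0,0,-1,0.115,0,-0.06,0,0,0,-1]
}}

```text
time: 5.45
tool_pos: [0.4639, -0.0241, 0.1267]
tcp_rot: [-0.145, -3.131, -0.0]
wrist_force: [-0.9, 0.4, -1.8]
width: 0.0
grip_force: 0.0
```

```bash
python3 - <<'E'
from h import *
hinge=np.array([.5827,-.0366,.07])-.028*np.array([np.cos(TH),np.sin(TH),0])
s=readout.read_state();d=s["tool_pos"]-hinge
print(s["tool_pos"],"duct-frame rel hinge",R.from_rotvec([0,0,-TH]).apply(d),s["wrist_force"])
E
```

```text
[ 0.46390041 -0.02413947  0.12673848] duct-frame rel hinge [-0.09144282  0.00142202  0.05673848] [-0.86943469  0.37272072 -1.78252532]
```

Call:
{"fn": "jog_arm", "kwargs": {
  "deltas": [0,0,0.014,0,0,0,-1,0,0,0.028,0,0,0,-1,0,0,0.028,0,0,0,-1,-0.015,0,0.028,0,0,0,-1,-0.025,0,0.028,0,0,0,-1,-0.033,0,0.028,0,0,0,-1,-0.04,0,0.028,0,0,0,-1,-0.045,0,0.028,0,0,0,-1]
}}

```text
time: 6.25
tool_pos: [0.5125, -0.0286, 0.1024]
tcp_rot: [-0.145, -3.138, 0.0]
wrist_force: [-2.4, -0.9, -0.1]
width: -0.002
grip_force: 0.8
```

Call:
{"fn": "jog_arm", "kwargs": {
  "deltas": [-0.004,0,0,0,0,0,-1,-0.008,0,0,0,0,0,-1,-0.011,0,0,0,0,0,-1,-0.014,0,0,0,0,0,-1,-0.017,0,0,0,0,0,-1,-0.02,0,0,0,0,0,-1,-0.02,0,0,0,0,0,-1]
}}

```text
time: 6.95
tool_pos: [0.5324, -0.0305, 0.1025]
tcp_rot: [0.145, 3.137, -0.0]
wrist_force: [-0.6, 0.2, 1.1]
width: 0.002
grip_force: 0.0
```

```bash
python3 - <<'E'
from h import *
hinge=np.array([.5827,-.0366,.07])-.028*np.array([np.cos(TH),np.sin(TH),0])
s=readout.read_state();d=s["tool_pos"]-hinge
print("duct-frame rel hinge",R.from_rotvec([0,0,-TH]).apply(d),s["wrist_force"])
c=read_camera("scene");cv2.imwrite("pics/s3.png",cv2.resize(c["color"][120:300,210:400],None,fx=3,fy=3,interpolation=cv2.INTER_CUBIC))
E
```

```text
duct-frame rel hinge [-0.02265933  0.00144622  0.03248846] [-0.57752255  0.17273139  1.06251205]
```

View pics/s3.png

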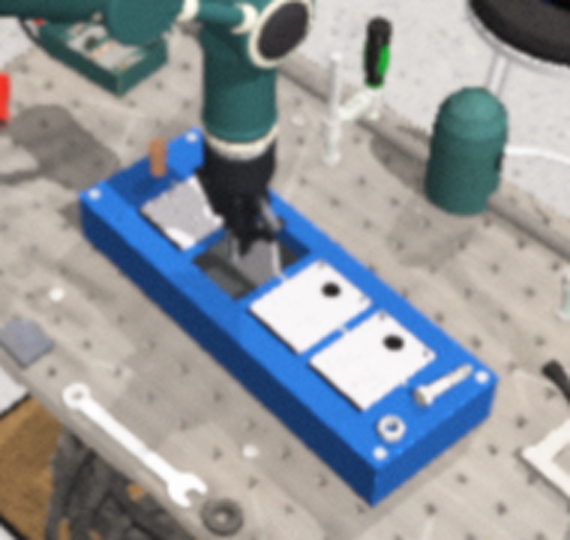

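The hatch (crop about (262,258)) is close to upright against the finger, and everything else is undisturbed. I'll push until it meets its stop.

Call:
{"fn": "jog_arm", "kwargs": {
  "deltas": [-0.002,0,0,0,0,0,-1,-0.004,0,0,0,0,0,-1,-0.005,0,0,0,0,0,-1,-0.006,0,0,0,0,0,-1,-0.006,0,0,0,0,0,-1]
}}

```text
time: 7.5
tool_pos: [0.5378, -0.031, 0.1022]
tcp_rot: [0.145, 3.138, -0.0]
wrist_force: [-0.7, 0.8, 0.3]
width: -0.004
grip_force: 0.0
```

Call:
{"fn": "jog_arm", "kwargs": {
  "deltas": [-0.001,0,0,0,0,0,-1,-0.002,0,0,0,0,0,-1,-0.003,0,0,0,0,0,-1,-0.004,0,0,0,0,0,-1,-0.004,0,0,0,0,0,-1]
}}

```text
time: 8.0
tool_pos: [0.5396, -0.0311, 0.1016]
tcp_rot: [-0.145, -3.134, -0.0]
wrist_force: [-6.8, 0.8, 2.1]
width: 0.002
grip_force: 0.0
```

A sharp 7 N rise shows it has reached the stop. I'll back away and up, then check.

Call:
{"fn": "jog_arm", "kwargs": {
  "deltas": [0.01,0,0,0,0,0,-1,0.03,0,0,0,0,0,-1,0.06,0,0,0,0,0,-1,0.06,0,-0.04,0,0,0,-1,0.06,0,-0.09,0,0,0,-1,0.1,0,-0.12,0,0,0,-1,0.12,0,-0.12,0,0,0,-1,0.12,0,-0.12,0,0,0,-1]
}}

```text
time: 8.8
tool_pos: [0.4211, -0.0201, 0.2237]
tcp_rot: [0.145, 3.135, -0.0]
wrist_force: [0.3, -0.3, -0.2]
width: -0.0
grip_force: 0.0
```

```bash
python3 - <<'E'
from h import *
c=read_camera("scene");a=cv2.resize(c["color"][120:300,210:400],None,fx=2,fy=2,interpolation=cv2.INTER_CUBIC)
t=read_camera("top");b=cv2.resize(t["color"][120:300,210:420],None,fx=2,fy=2,interpolation=cv2.INTER_CUBIC)
cv2.imwrite("pics/s4.png",np.hstack([a,b]))
E
```

```text
(no output)
```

View pics/s4.png

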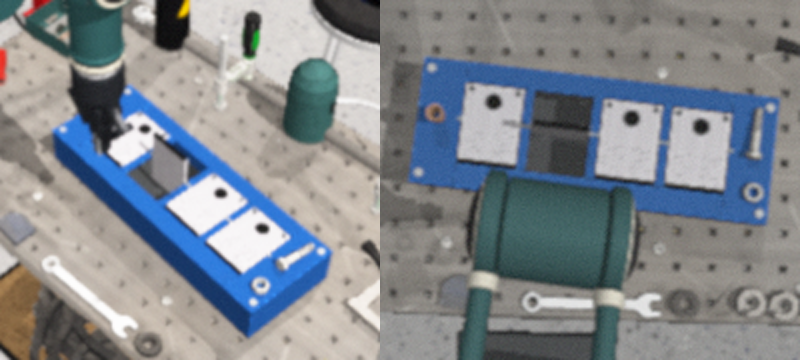

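The hatch stands upright: edge-on at (562,125) in the top view and standing at (170,158) in the scene view. The other three hatches are flush, the parts on the duct haven't moved, and the arm is clear.

```bash
python3 -c "
from workcell import finish_job
print(finish_job())"
```

```text
the job is handed in; nothing more can be done
None
```

The unlatched hatch was the second from the left; I pushed it open to its stop, left it standing upright with the arm clear, and handed the job in at about 9 s, but no verdict was shown.

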